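# Clamp a limestone moulding in the carving jig

### The job

Push the limestone piece along its channel until it sits fully home against the steel backstop, without ramming it. Then tighten the brass wing nut (clockwise from above), in short turns between the two tall pillars, until the rubber foot holds the stone firmly but not so hard that the soft stone would crack; judge it by the rising resistance of the nut. Do not knock the jig, leave the other things on the bench where they lie, and finish with hands off.

Things in the scene. Friction and masses are not known exactly. Their poses are not given: they have to be found in the camera images.
- jig: Steel carving jig, fixed: dark base plate 260 x 250 x 20 mm with a channel along its x axis, open on the -x side, between two grey side rails 66 mm apart, 42 mm high above the bench. Origin: on the bench, straight below the wing nut's axis; x along the channel towards the backstop, z up.
- bridge: Green steel bridge of the jig across the channel, 36 mm deep in x, 118 mm wide, top 113 mm above the bench. Same origin and axes as the jig. On it two steel studs with nuts at y = +-45 mm (12 mm thick, nuts 20 mm, tops at 147 mm).
- pillar_left: Tall fixed steel pillar, 20 mm thick, top 260 mm above the bench, at jig x = 0, y = +95 mm. Origin on its axis, 20 mm above the bench. The pillars limit how far a gripper over the nut can turn.
- pillar_right: The same pillar at jig x = 0, y = -95 mm.
- backstop: Steel plate across the far end of the channel, 12 x 86 x 40 mm. Origin at the centre of its lower edge on the face that the stone meets (30 mm beyond the jig's origin along jig x, 20 mm above the bench); axes as the jig.
- stone: Yellow limestone moulding, 120 x 60 mm, about 0.7 kg, loose in the channel on a wooden packing plate (3 mm play each side). Near half 30 mm high, far half a flat land about 45 mm high. Origin: centre of the underside, 26 to 29 mm above the bench; x along its length to the backstop, end faces at x = +-60 mm. Starts 25 to 50 mm short of the backstop, slides at 3 to 9 N. Home: origin 30 mm before the jig's.
- wing_nut: Brass wing nut captive in the bridge, on the jig's z axis; does not rise or sink. Origin on the axis, 114 mm above the bench. The wings are one upright flat bar along the nut's x, 50 mm long, 10 mm thick, 15 to 45 mm above this origin, to be gripped across its flats or its two ends. Clockwise from above tightens; up to about 3.6 rad needed. Drag when free about 0.22 N m; stays where left.
- wing_mid (a point): Middle of the wings on the nut's axis, 30 mm above the nut's origin; axes as the nut. Once the foot bites, the turning moment rises steadily: drag + (or, backing off, drag -) 0.0025 N m per N of foot force, so tightening takes 0.27 N m at 20 N, 0.32 at 40 N (a good place to stop), 0.37 at 60 N; above 75 N the stone cracks. The foot force grows by some 70 N per rad of the nut.
- foot: Springy rubber-faced round foot, 30 mm across, below the bridge on the nut's axis; sinks 2.5 mm per rad of the nut. Origin: within about 2 mm of the centre of its lower face (the rubber is worn). It starts 1 to 7 mm above the stone's land; poses are too coarse to tell the bite, it has to be felt at the nut.
- mallet: Hammer lying loose at the left; bystander.
- offcut: Loose limestone offcut, stepped, 130 x 70 x 65 mm, at the far left; bystander.
- chisel: Steel chisel about 190 mm long, lying loose at the right; bystander.
- wedge: Wooden wedge block 110 x 35 x 22 mm, lying loose at the right; bystander.
- pot: Steel cup 80 mm across, 100 mm high, at the far right; bystander.
- brush: Brush lying loose at the near right; bystander.
- rubbing_block: Red rubbing block 100 x 50 x 30 mm at the near left; bystander.
Not all that is in view belongs to the job. Leave any blue or purple look-alike of the stone alone.

How it is judged:
On the way, in this order (a step that is already met when the one before it is completed fails the run):
1. the stone is home against the backstop, within 3 mm, and not yet clamped (x of stone in the frame of jig above -0.033 m and contact force between foot and stone below 1 N), for 0.2 s.
2. the foot presses on the stone with at least 20 N (contact force between foot and stone above 20 N), for 0.2 s.
At the end, for the whole second after the job is handed in: The stone stands level, within 3 mm of the backstop and at rest, the foot presses on it with 20 to 60 N, the bystanders are within 30 mm of where they were, and the robot is off everything (x of stone in the frame of jig above -0.033 m and angle between stone's own z axis and vertical below 0.05 rad and contact force between foot and stone between 20 and 60 N and linear speed of stone below 0.01 m/s); the robot touches nothing.
It fails at once if the foot presses the stone with more than 75 N (it cracks) (contact force between foot and stone above 75 N).
It fails at once if the stone is rammed against the backstop with more than 40 N (contact force between stone and backstop above 40 N).
It fails at once if the robot knocks the jig with more than 25 N (contact force between any of the fingers, the arm and bridge above 25 N or contact force between any of the fingers, the arm and pillar_left above 25 N or contact force between any of the fingers, the arm and pillar_right above 25 N).
It fails at once if a bystander is moved by more than 30 mm (distance of any of mallet, offcut, chisel, wedge, pot, brush, rubbing_block from where it was at the start of the episode above 0.03 m).
It also fails if it takes over 72 s, if anything falls off the work surface, if the arm or the gripper's body presses on something with over 40 N, if the wrist force passes 120 N, or if a joint passes its speed limit or range.

### The arm

A 6-joint arm with a two-finger parallel gripper is mounted at the origin on the work surface. World frame = base frame: x ahead of the robot, y to its left, z up, the work surface at z = 0. Lengths are in m, angles in rad, forces in N, time in s.
With the tool pointing down it reaches from about 0.325 to 0.875 m from the base axis. Payload 4.4 kg.
Tool frame: the origin (TCP) lies between the finger pads; the fingertips stand 25 mm ahead of it and the grasp point (between the pads) lies 6 mm ahead of it (r.finger_overhang is the distance from the TCP to the fingertips, in m); z points along the fingers, y is the direction in which the jaws open and shut (so a half turn about z gives the same grasp; the last joint's range is limited). The gripper opens to 85 mm and grips with 20 to 120 N. Pads are 22 mm wide; open, the fingers measure 114 mm over their backs; the gripper's body (76 mm by 85 mm) begins 54 mm behind the grasp point. The pads swing forward as they close: fully open they stand 13 mm farther back than shut.
Start: joints at [-1.276, 0.207, 1.542, -0, 1.393, -0.15], TCP at [0.247, -0.519, 0.256] pointing down, gripper open.
Joint ranges: [-2.73, 2.73], [-0.86, 2.22], [0.23, 2.46], [-1.11, 4.25], [0.08, 2.63], [-2.82, 2.82]. Speed limits (rad/s): [2.79, 2.79, 3.14, 3.14, 3.14, 3.14].

### API

Orientations are given as a unit quaternion [w, x, y, z].
In Python, from workcell import r gives the robot as it stands.
- The arm moves only by the shell command python3 -m inch 'ROWS' [OPENING] [FORCE]. ROWS is JSON, a list of rows, each a list of 2 entries, a list of its own where there are three numbers: the shift along the tool's x, y, z in units of 25 mm (1.0 is 25 mm), then the turn about the tool's z in rad. In form: [[[x, y, z], turn], ...]. A call has 1 to 10 rows; each row shifts and turns the commanded pose from where the row before left it, along the tool's axes as they then stand; what a row does not reach is not made up. A row lasts 1/12 s, in which the tool goes at most 41.7 mm and 7.16 degrees, less where a joint would pass 70% of its speed; a pose out of reach is approached as far as the arm can. A call is refused whole if a number of a shift passes 1 or a number of a turn 0.125, either way. A call with a gripper value outside its range is refused whole. OPENING is the finger opening in mm, from 0 to 85.4, set as the call begins (- or left out, the last holds). The fingers move at their own pace and stop on an object; FORCE is the grip in N (left out, the last holds). Time passes only in rows, so rows that do not move let the fingers close. It gives the time, the measured TCP pose, the force and the opening at its end, in the units of the state.
- r.get_obs(): the state, without advancing time (a new reading comes with each control period).
- r.snapshot(name): name is "side" or "top" or "wrist"; returns a dict with "pixels" (480x640x3 uint8, red, green, blue), "range_z" (480x640 float32, m along the optical axis (not along the pixel's ray), 0 where there is no reading), "fx", "fy", "cx", "cy" (pixels), "R" (3x3) and "t" (3): a world point X has camera coordinates R X + t. Camera axes: x right, y down, z forward; pixel columns grow to the right and rows downward; lengths in m; the calibration is good to about 2 mm. A picture is of the moment at which its call begins.
- r.hand_in(): hands the job in, once; it reports no verdict.
Trained networks look in the newest picture that a camera, given by its name, has taken for a name from the list of things; names that differ only in an ending like _2 or _b are one class to them, and where a whole thing is asked for, a point or a joint stands for the part that bears it (a point fixed in the world has none). Each returns a list of dicts, best first, with "conf" (0 to 1); they miss things now and then, are a little off and sometimes report something else, mostly with a low value. They report only what shows in the picture. A call takes as long as a camera call. They do not tell look-alikes from the thing itself.
- r.spot_in(camera, query): "xyz" ([x, y, z] in m, in world coordinates, good to about 4 mm: the middle of the surface that is visible of it).
- r.spot_point(camera, query): "xyz" ([x, y, z] in m, in world coordinates, good to about 4 mm: a listed point, or the origin of a listed thing).
The state is a dict: "time": time; "qpos": joint angles; "joint_velocities": joint speeds; "tau": joint torques, N m; "tool_pos": TCP position; "tool_rot": TCP orientation; "ft_force": force on the tool from outside, world axes, zero at the start; "wrist_torque": the same for the moment, N m; "gripper_width": finger opening in m.
Only numpy, scipy, OpenCV 4.12 (cv2) and the standard library are available. Lean on these libraries where they do the work, as an engineer would, in place of code of your own. Each camera call takes 0.05 s, during which the arm holds its last target.

## Working session

There is one attempt and no reset: what is moved stays moved. The work goes in short steps, Python scripts to look and compute and a shell command to move; the robot and the scene stay as the last step left them, time stands still between calls to the robot, and variables do not carry over. Pictures are saved under pics/ and viewed, and the job is handed in when it is done.

```bash
ls; mkdir -p pics
python3 - <<'E'
from workcell import r
import cv2
o=r.get_obs()
for k,v in o.items(): print(k,v)
for c in ["top","side","wrist"]:
    s=r.snapshot(c); cv2.imwrite(f"pics/{c}0.png",s["pixels"][:,:,::-1])
    for q in ["jig","bridge","stone","wing_nut","wing_mid","pillar_left","pillar_right","backstop","foot"]:
        for f in (r.spot_point,):
            res=f(c,q); print(c,q,[(round(d["conf"],2),[round(float(x),4) for x in d["xyz"]]) for d in res[:3]])
print(r.get_obs()["time"], r.finger_overhang)
E
```

```text
pics
time 0.0
qpos [-1.27651505e+00  2.07422048e-01  1.54298143e+00 -3.72533304e-06
  1.39346974e+00 -1.50486732e-01]
joint_velocities [ 0.00017837 -0.00050087  0.00122154  0.0016233  -0.00098892 -0.00110624]
tau [-8.66366336e-04 -3.83038759e+01 -2.91598660e+01 -1.67368066e-04
  1.06041029e-02  5.06758028e-06]
tool_pos [ 0.24718234 -0.51838015  0.25511149]
tool_rot [-1.13720601e-03  9.75373709e-01  2.20555725e-01 -8.37410158e-05]
ft_force [ 0.13514455 -0.779505   -0.18196854]
wrist_torque [-0.04905086  0.00127604  0.00926572]
gripper_width 0.08505779609675722
top jig [(0.9, [0.6416, 0.0485, -0.0002]), (0.31, [0.6417, 0.0513, 0.0006])]
top bridge [(0.9, [0.6422, 0.054, -0.0013]), (0.25, [0.5759, 0.0564, 0.0267])]
top stone [(0.95, [0.5752, 0.0548, 0.0267]), (0.83, [0.3617, -0.1643, -0.0057]), (0.79, [0.8052, -0.3021, 0.0014])]
top wing_nut [(0.54, [0.6377, 0.0536, 0.1155])]
top wing_mid [(0.54, [0.636, 0.3764, 0.0013]), (0.52, [0.6426, 0.0479, 0.1479])]
top pillar_left [(0.8, [0.642, 0.1479, 0.0207]), (0.18, [0.3306, -0.4478, -0.0001])]
top pillar_right [(0.62, [0.6397, -0.0409, 0.0188])]
top backstop [(0.64, [0.6714, 0.0507, 0.0183])]
top foot []
side jig [(0.57, [0.6341, 0.0496, 0.0017])]
side bridge [(0.69, [0.6388, 0.0519, 0.0015])]
side stone [(0.96, [0.3464, 0.078, -0.0038]), (0.92, [0.6685, -0.1723, 0.0034]), (0.91, [0.801, -0.3007, 0.0025])]
side wing_nut [(0.69, [0.3286, 0.381, -0.0008]), (0.63, [0.642, 0.0519, 0.1141]), (0.3, [0.663, -0.343, -0.0])]
side wing_mid [(0.65, [0.6434, 0.0531, 0.1413])]
side pillar_left [(0.7, [0.6428, 0.1461, 0.0186])]
side pillar_right [(0.92, [0.6348, -0.0447, 0.0182])]
side backstop [(0.45, [0.6694, 0.05, 0.0196])]
side foot [(0.69, [0.6416, 0.0548, 0.1425])]
wrist jig []
wrist bridge []
wrist stone []
wrist wing_nut []
wrist wing_mid []
wrist pillar_left []
wrist pillar_right []
wrist backstop []
wrist foot []
1.5 0.025
```

View pics/top0.png

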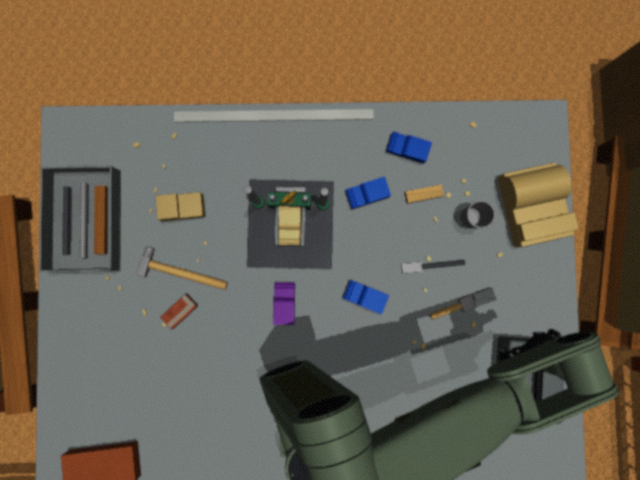

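View pics/side0.png

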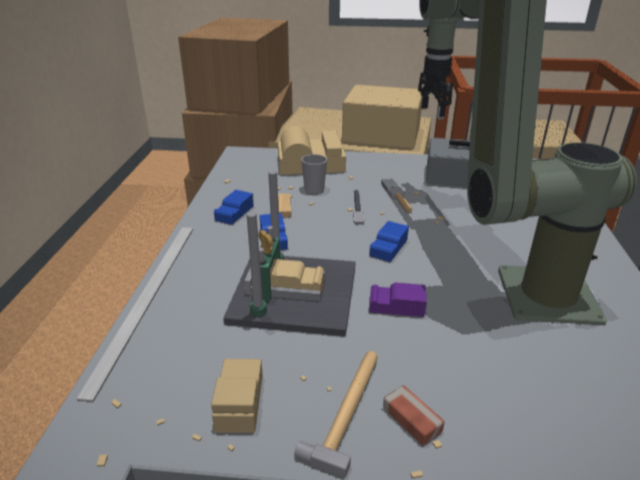

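The top view shows the yellow stone in the jig channel at (290,225). Other things it could be taken for are the blue pieces at (409,147), (368,192) and (366,297), the purple one at (284,303), and the offcut at (180,207). My choice is the yellow one in the channel. Next I'll take a close crop and measure from depth.

```bash
cat > h.py <<'E'
import numpy as np, cv2
from workcell import r
def cloud(s):
    z=s["range_z"].astype(float); v,u=np.mgrid[:480,:640]
    P=np.stack([(u-s["cx"])/s["fx"]*z,(v-s["cy"])/s["fy"]*z,z],-1)
    W=(P-s["t"])@s["R"]; W[z==0]=np.nan
    return W
E
python3 - <<'E'
from h import *
s=r.snapshot("top"); W=cloud(s); s2=r.snapshot("side"); W2=cloud(s2)
a=cv2.resize(s["pixels"][170:275,235:345,::-1],None,fx=5,fy=5,interpolation=cv2.INTER_CUBIC); cv2.imwrite("pics/crop_top.png",a)
a=cv2.resize(s2["pixels"][165:335,220:365,::-1],None,fx=4,fy=3.5,interpolation=cv2.INTER_CUBIC); cv2.imwrite("pics/crop_side.png",a)
for n,w in(("top",W),("side",W2)):
    def sel(x0,x1,y0,y1,z0,z1):
        m=(w[...,0]>x0)&(w[...,0]<x1)&(w[...,1]>y0)&(w[...,1]<y1)&(w[...,2]>z0)&(w[...,2]<z1); return w[m]
    for nm,b in dict(wing=(.6,.69,.015,.085,.128,.18),pl=(.6,.68,.12,.18,.15,.27),pr=(.6,.68,-.08,-.02,.15,.27),bridge=(.6,.68,-.02,.12,.10,.118),base=(.4,.8,-.12,.22,.015,.025),stoneL=(.45,.7,.01,.09,.062,.082),stoneN=(.45,.7,.01,.09,.05,.06),rails=(.45,.7,0,.1,.038,.0455)).items():
        p=sel(*b)
        if len(p)>3:
            rect=cv2.minAreaRect((p[:,:2]*1000).astype(np.float32))
            print(n,nm,len(p),p.min(0).round(3),p.max(0).round(3),np.median(p,0).round(3),[np.round(q,1) for q in rect])
print(s["R"],s["t"],s["fx"], s2["t"])
E
```

```text
top wing 96 [0.619 0.032 0.128] [0.654 0.073 0.166] [0.635 0.052 0.155] [array([636.5,  53.2]), array([15.6, 48.4]), np.float64(40.1)]
top pl 111 [0.631 0.138 0.152] [0.651 0.157 0.269] [0.637 0.145 0.251] [array([640.5, 147.4]), array([18.2, 19. ]), np.float64(69.1)]
top pr 96 [ 0.623 -0.051  0.155] [ 0.643 -0.032  0.266] [ 0.628 -0.041  0.257] [array([632.9, -41.1]), array([19.3, 18.5]), np.float64(41.7)]
top bridge 364 [ 0.617 -0.006  0.1  ] [0.656 0.111 0.118] [0.634 0.048 0.113] [array([637.4,  52.8]), array([117. ,  36.9]), np.float64(87.7)]
top base 4528 [ 0.403 -0.115  0.015] [0.71  0.184 0.025] [0.548 0.055 0.02 ] [array([556.4,  33.7]), array([299.1, 305.6]), np.float64(89.8)]
top stoneL 572 [0.516 0.012 0.062] [0.677 0.089 0.081] [0.587 0.056 0.072] [array([596.1,  51.1]), array([ 77.4, 161.3]), np.float64(89.6)]
top stoneN 246 [0.513 0.012 0.051] [0.681 0.09  0.06 ] [0.544 0.054 0.057] [array([596.6,  55.3]), array([ 78.2, 165.4]), np.float64(86.7)]
top rails 234 [0.513 0.004 0.038] [0.669 0.099 0.045] [0.569 0.054 0.042] [array([589.7,  52.4]), array([ 92.3, 156.2]), np.
[... 648 characters left out ...]
018] [array([552.6,  30.8]), array([309.9, 310. ]), np.float64(88.0)]
side stoneL 598 [0.522 0.01  0.062] [0.628 0.09  0.082] [0.593 0.062 0.07 ] [array([574.7,  52.9]), array([ 77.9, 105.4]), np.float64(85.5)]
side stoneN 471 [0.513 0.026 0.05 ] [0.681 0.09  0.06 ] [0.547 0.074 0.056] [array([597.3,  57.9]), array([ 64.1, 167.7]), np.float64(90.0)]
side rails 306 [0.512 0.019 0.038] [0.681 0.1   0.045] [0.572 0.09  0.041] [array([585.2,  86.3]), array([184.4,  73.9]), np.float64(21.1)]
[[-0.01862429 -0.99964354  0.0191295 ]
 [-0.99796618  0.01741961 -0.06131937]
 [ 0.06096429 -0.02023263 -0.99793487]] [-0.03905055  0.52842316  1.4637081 ] 500.8459271753547 [0.52671694 0.13834728 1.21526654]
```

View pics/crop_top.png

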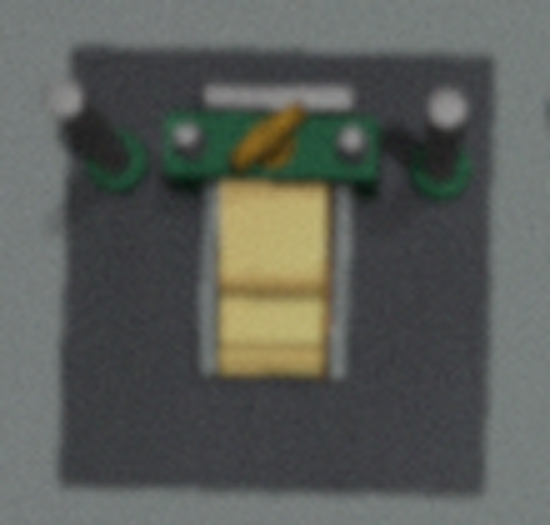

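View pics/crop_side.png

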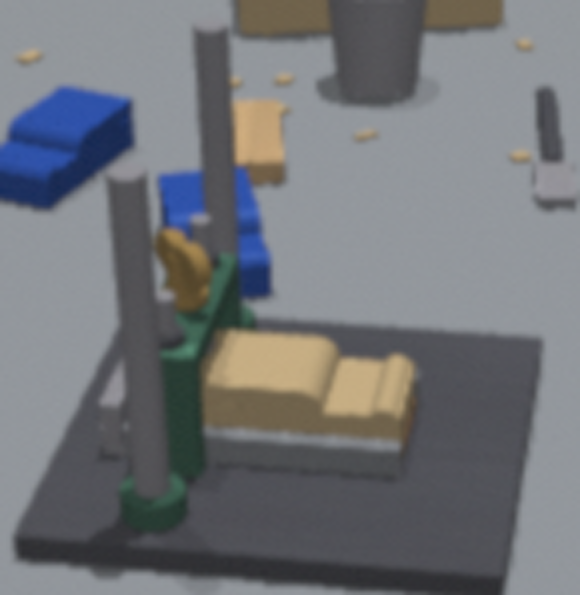

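The crops show the yellow stone on its light packing plate in the channel, near end at about (275,375) in the top crop. The brass wings run diagonally from (235,165) to (300,105), and the bridge and pillars are clear. The jig is yawed about -0.04 rad with its origin near (0.637, 0.053). Next I'll refine the fits and measure the gripper envelope.

Run:
```python
from h import *
for c in("top","side"):
    s=r.snapshot(c); w=cloud(s)
    m=(abs(w[...,0]-.637)<.035)&(abs(w[...,1]-.053)<.032)&(w[...,2]>.142)&(w[...,2]<.166)
    p=w[m]; q=p[:,:2]; cen=q.mean(0); u,S,v=np.linalg.svd(q-cen); 
    print(c,len(p),cen.round(4),"dir deg",np.degrees(np.arctan2(v[0][1],v[0][0])).round(1),"ext",np.ptp((q-cen)@v.T,axis=0).round(4),p[:,2].max())
    # stone end/channel profile
    for y0 in(.04,.055,.065):
        k=(abs(w[...,1]-y0)<.006)&(w[...,0]>.49)&(w[...,0]<.63)&(w[...,2]>.03)
        pp=w[k]; print(y0,[(b.round(3),np.median(pp[(pp[:,0]>=b)&(pp[:,0]<b+.006),2]).round(3)) for b in np.arange(.496,.62,.006) if ((pp[:,0]>=b)&(pp[:,0]<b+.006)).sum()>0])
    t=np.array([.2475,-.5187])
    k=(np.hypot(w[...,0]-t[0],w[...,1]-t[1])<.2)&(w[...,2]>.2)&(w[...,2]<.55)
    p=w[k]
    for z in np.arange(.22,.5,.03):
        a=p[(p[:,2]>=z)&(p[:,2]<z+.03)]
        if len(a): 
            ph=.4437; d=a[:,:2]-t; X=d@[np.cos(ph),np.sin(ph)]; Y=d@[np.sin(ph),-np.cos(ph)]
            print(c,z.round(2),len(a),"toolx",X.min().round(3),X.max().round(3),"tooly",Y.min().round(3),Y.max().round(3))
s=r.snapshot("side"); cv2.imwrite("pics/grip_side.png",cv2.resize(s["pixels"][0:140,360:540,::-1],None,fx=4,fy=4))
s=r.snapshot("wrist"); print("wristcam pos",(-s["R"].T@s["t"]).round(3)); cv2.imwrite("pics/wrist1.png",s["pixels"][:,:,::-1])
```

```text
top 84 [0.6362 0.0531] dir deg 129.0 ext [0.0487 0.013 ] 0.16433362851074962
0.04 [(np.float64(0.508), np.float64(0.045)), (np.float64(0.514), np.float64(0.06)), (np.float64(0.52), np.float64(0.062)), (np.float64(0.526), np.float64(0.062)), (np.float64(0.532), np.float64(0.059)), (np.float64(0.538), np.float64(0.059)), (np.float64(0.544), np.float64(0.058)), (np.float64(0.55), np.float64(0.059)), (np.float64(0.556), np.float64(0.066)), (np.float64(0.562), np.float64(0.071)), (np.float64(0.568), np.float64(0.072)), (np.float64(0.574), np.float64(0.073)), (np.float64(0.58), np.float64(0.073)), (np.float64(0.586), np.float64(0.071)), (np.float64(0.592), np.float64(0.074)), (np.float64(0.598), np.float64(0.072)), (np.float64(0.604), np.float64(0.074)), (np.float64(0.61), np.float64(0.074)), (np.float64(0.616), np.float64(0.103))]
0.055 [(np.float64(0.508), np.float64(0.039)), (np.float64(0.514), np.float64(0.058)), (np.float64(0.52), np.float64(0.062)), (np.float64(0.526), np.float64(0.06)), (np.float64(0.532), np.float64(0.059)), (np.float64(0.538), np.float64(0.061)), (np.float64(0.544
[... 3885 characters left out ...]
float64(0.598), np.float64(0.071)), (np.float64(0.604), np.float64(0.071)), (np.float64(0.61), np.float64(0.071)), (np.float64(0.616), np.float64(0.1))]
side 0.22 32 toolx -0.01 0.012 tooly -0.056 0.048
side 0.25 157 toolx -0.014 0.013 tooly -0.061 0.052
side 0.28 259 toolx -0.014 0.018 tooly -0.079 0.073
side 0.31 361 toolx -0.014 0.023 tooly -0.077 0.07
side 0.34 257 toolx -0.03 0.039 tooly -0.075 0.066
side 0.37 311 toolx -0.031 0.041 tooly -0.045 0.018
side 0.4 306 toolx -0.034 0.039 tooly -0.042 0.024
side 0.43 316 toolx -0.032 0.037 tooly -0.041 0.023
side 0.46 340 toolx -0.03 0.037 tooly -0.04 0.035
side 0.49 296 toolx -0.05 0.067 tooly -0.078 0.034
wristcam pos [ 0.319 -0.484  0.373]
```

View pics/grip_side.png

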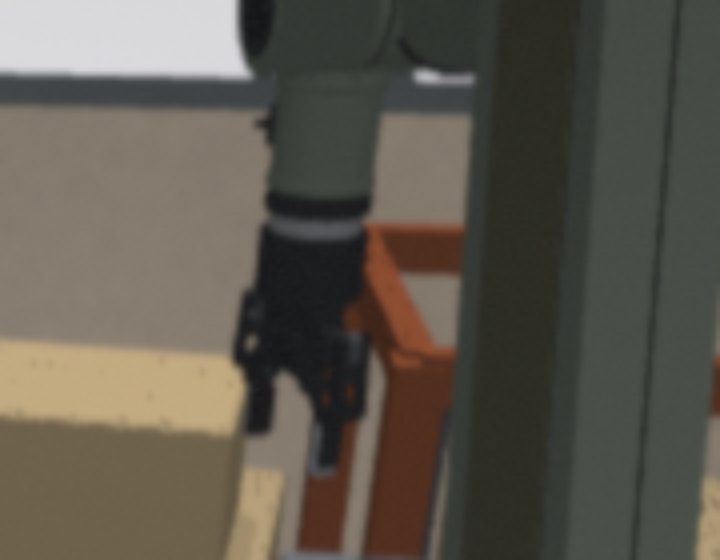

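View pics/wrist1.png

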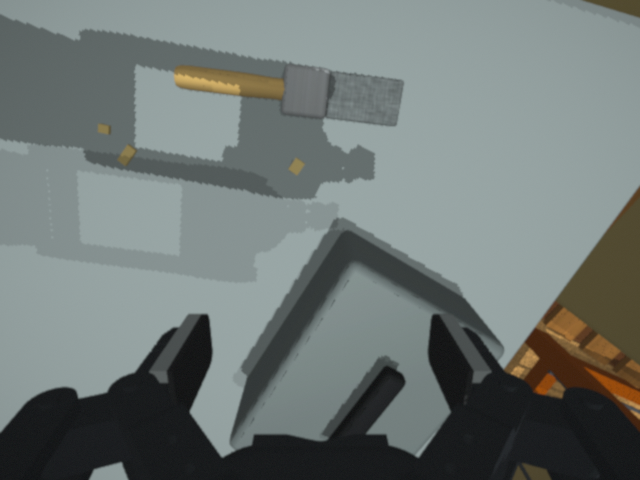

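```bash
python3 -m inch '[[[0.9,-0.84,0],0],[[0.9,-0.84,0],0],[[0.9,-0.84,0],0],[[0.9,-0.84,0],0],[[0.9,-0.84,0],0],[[0.9,-0.84,0],0],[[0.9,-0.84,0],0],[[0.9,-0.84,0],0],[[0.9,-0.84,0],0],[[0.9,-0.84,0],0]]' 0 40
```

```text
time: 2.63
tool_pos: [0.3604, -0.2313, 0.2565]
tool_rot: [0.0, 0.975, 0.22, 0.0]
ft_force: [-0.2, 0.1, -0.9]
gripper_width: -0.0001
```

```bash
python3 -m inch '[[[0.9,-0.84,0],0],[[0.9,-0.84,0],0],[[0.9,-0.84,0],0],[[0.9,-0.84,0],0],[[0.9,-0.84,0],0],[[0.9,-0.84,0],0],[[0.9,-0.84,0],0],[[0.9,-0.84,0],0],[[0.8,-0.8,0],0],[[0.8,-0.8,0],0]]'
python3 -m inch '[[[0,0,0],-0.12],[[0,0,0],-0.12],[[0,0,0],-0.12],[[0,0,0],-0.12],[[0,0,0],-0.12],[[0,0,0],-0.12],[[0,0,0],-0.12],[[0,0,0],-0.12],[[0,0,0],-0.12],[[0,0,0],0]]'
```

```text
time: 3.47
tool_pos: [0.4696, 0.0513, 0.2565]
tool_rot: [0.0, 0.975, 0.221, 0.0]
ft_force: [-0.1, -1.1, 0.1]
gripper_width: 0.0
time: 4.3
tool_pos: [0.4693, 0.0497, 0.2564]
tool_rot: [0.0, 0.723, 0.691, 0.0]
ft_force: [0.2, -0.6, -0.4]
gripper_width: 0.0003
```

```bash
python3 -m inch '[[[0.38,0,0.8],0],[[0,0,1],0],[[0,0,1],0],[[0,0,1],0],[[0,0,1],0],[[0,0,1],0],[[0,0,0.8],0],[[0,0,0.7],0],[[0,0,0.5],0],[[0,0,0],0]]'
python3 - <<'E'
from h import *
s=r.snapshot("side"); cv2.imwrite("pics/pre.png",cv2.resize(s["pixels"][130:340,220:420,::-1],None,fx=3.5,fy=2.8))
o=r.get_obs(); print(o["ft_force"],o["wrist_torque"],o["qpos"])
s=r.snapshot("wrist"); cv2.imwrite("pics/prew.png",s["pixels"][:,:,::-1])
E
```

```text
time: 5.13
tool_pos: [0.4672, 0.0593, 0.0586]
tool_rot: [-0.002, 0.724, 0.69, -0.002]
ft_force: [-0.7, -0.5, 0.2]
gripper_width: 0.0004
[0.10487497 0.38560392 0.0594097 ] [-0.04122345 -0.01478204  0.01208419] [-5.77001525e-02  2.61898142e-01  1.94113323e+00 -1.96813854e-05
  9.42201579e-01 -9.35379215e-03]
```

View pics/pre.png

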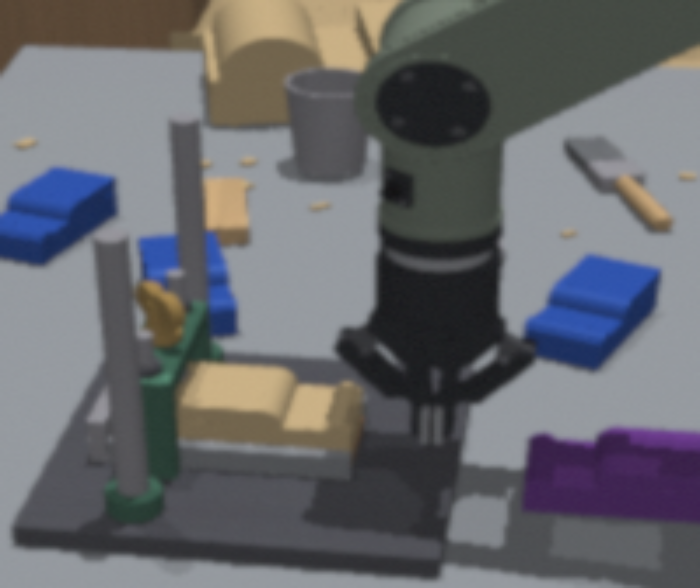

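View pics/prew.png

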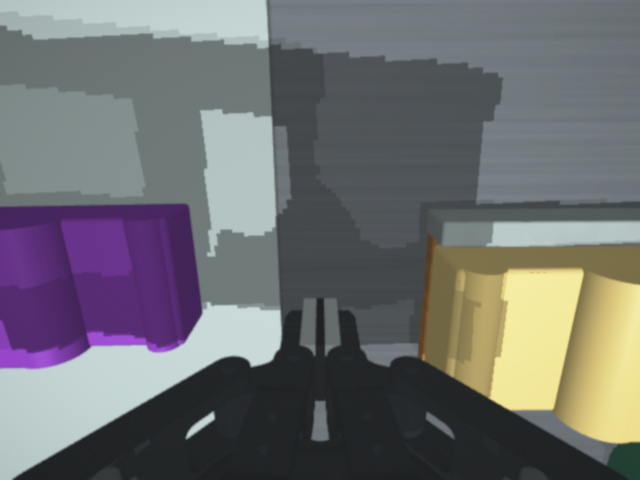

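The side view shows the closed fingertips at (430,440), short of the stone's end at (355,440). The gripper knuckles stick out along the channel at (345,345). I'll turn a quarter so the slim side faces the stone and the bridge.

```bash
python3 -m inch '[[[0,0,0],-0.12],[[0,0,0],-0.12],[[0,0,0],-0.12],[[0,0,0],-0.12],[[0,0,0],-0.12],[[0,0,0],-0.12],[[0,0,0],-0.12],[[0,0,0],-0.12],[[0,0,0],-0.12],[[0,0,0],-0.12]]'
python3 -m inch '[[[0,0,0],-0.12],[[0,0,0],-0.12],[[0,0,0],-0.12],[[-0.2,0,0],0],[[-0.2,0,0],0],[[-0.2,0,0],0],[[-0.2,0,0],0],[[-0.1,0,0],0],[[0,0,0],0]]'
```

```text
time: 6.07
tool_pos: [0.4712, 0.0592, 0.0631]
tool_rot: [0.002, 0.205, 0.979, 0.0]
ft_force: [-0.0, -0.6, 1.3]
gripper_width: 0.0004
time: 6.82
tool_pos: [0.4933, 0.0578, 0.0615]
tool_rot: [0.001, 0.029, 1.0, -0.0]
ft_force: [0.0, -0.4, 0.4]
gripper_width: -0.0004
```

```bash
python3 -m inch '[[[-0.1,0,0],0],[[-0.1,0,0],0],[[-0.1,0,0],0],[[-0.08,0,0],0],[[-0.08,0,0],0],[[0,0,0],0]]'
python3 -m inch '[[[-0.08,0,0],0],[[-0.08,0,0],0],[[-0.08,0,0],0]]'
```

```text
time: 7.32
tool_pos: [0.5041, 0.0572, 0.0614]
tool_rot: [0.0, 0.028, 1.0, 0.0]
ft_force: [1.1, -0.4, 0.3]
gripper_width: 0.0002
time: 7.57
tool_pos: [0.5063, 0.0574, 0.0605]
tool_rot: [-0.004, 0.028, 1.0, 0.0]
ft_force: [-7.7, 1.4, 7.2]
gripper_width: 0.0001
```

```bash
python3 -m inch '[[[-0.08,0,0],0],[[-0.08,0,0],0],[[-0.08,0,0],0],[[0,0,0],0]]'
python3 -m inch '[[[-0.08,0,0],0],[[-0.08,0,0],0],[[-0.08,0,0],0],[[0,0,0],0]]'
```

```text
time: 7.9
tool_pos: [0.513, 0.0569, 0.0605]
tool_rot: [-0.003, 0.028, 1.0, 0.0]
ft_force: [-5.3, -0.0, 3.0]
gripper_width: -0.0003
time: 8.23
tool_pos: [0.5192, 0.0566, 0.0604]
tool_rot: [-0.003, 0.028, 1.0, 0.0]
ft_force: [-5.1, 1.4, 3.0]
gripper_width: 0.0003
```

Steady sliding at about 5 N. I expect home at a TCP x of 0.536 to 0.539, so I'll ease in.

```bash
python3 -m inch '[[[-0.08,0,0],0],[[-0.08,0,0],0],[[-0.08,0,0],0],[[-0.08,0,0],0],[[0,0,0],0]]'
python3 -m inch '[[[-0.04,0,0],0],[[-0.04,0,0],0],[[-0.04,0,0],0],[[0,0,0],0]]'
```

```text
time: 8.65
tool_pos: [0.5275, 0.0561, 0.0604]
tool_rot: [-0.002, 0.028, 1.0, 0.0]
ft_force: [-4.7, 0.6, 1.3]
gripper_width: -0.0001
time: 8.98
tool_pos: [0.5309, 0.0558, 0.0604]
tool_rot: [-0.002, 0.028, 1.0, 0.0]
ft_force: [-5.2, 0.8, -0.9]
gripper_width: 0.0001
```

```bash
python3 -m inch '[[[-0.04,0,0],0],[[-0.04,0,0],0],[[0,0,0],0]]'
```

```text
time: 9.23
tool_pos: [0.5342, 0.0556, 0.0607]
tool_rot: [-0.001, 0.028, 1.0, 0.0]
ft_force: [-2.2, -0.3, -1.7]
gripper_width: -0.0002
```

```bash
python3 -m inch '[[[-0.04,0,0],0],[[-0.03,0,0],0],[[0,0,0],0]]'
```

```text
time: 9.48
tool_pos: [0.5365, 0.0554, 0.0612]
tool_rot: [0.0, 0.028, 1.0, -0.0]
ft_force: [-3.1, 1.8, -1.9]
gripper_width: -0.0001
```

```bash
python3 -m inch '[[[-0.03,0,0],0],[[0,0,0],0]]'
```

```text
time: 9.65
tool_pos: [0.5373, 0.0554, 0.0613]
tool_rot: [0.0, 0.028, 1.0, -0.0]
ft_force: [-4.0, 0.1, -2.6]
gripper_width: -0.0001
```

```bash
python3 -m inch '[[[-0.03,0,0],0],[[0,0,0],0]]'
```

```text
time: 9.82
tool_pos: [0.538, 0.0554, 0.0613]
tool_rot: [0.0, 0.028, 1.0, 0.0]
ft_force: [-3.7, 0.8, -2.2]
gripper_width: 0.0002
```

```bash
python3 -m inch '[[[-0.03,0,0],0],[[0,0,0],0]]'
```

```text
time: 9.98
tool_pos: [0.5381, 0.0554, 0.0613]
tool_rot: [-0.001, 0.028, 1.0, 0.0]
ft_force: [-5.5, 0.3, -0.0]
gripper_width: -0.0002
```

```bash
python3 -m inch '[[[-0.03,0,0],0],[[0,0,0],0]]'
```

```text
time: 10.15
tool_pos: [0.5381, 0.0554, 0.0613]
tool_rot: [-0.002, 0.028, 1.0, -0.0]
ft_force: [-7.7, -0.2, 2.4]
gripper_width: -0.0002
```

Run:
```python
from h import *
s=r.snapshot("side"); cv2.imwrite("pics/push.png",cv2.resize(s["pixels"][180:330,220:380,::-1],None,fx=4.5,fy=3.8))
for q in ["stone","jig","backstop"]:
    print(q,[(round(d["conf"],2),[round(float(x),4) for x in d["xyz"]]) for d in r.spot_point("side",q)[:4]])
```

```text
stone [(0.87, [0.6636, -0.1721, 0.0027]), (0.71, [0.3631, -0.1638, 0.0022]), (0.69, [0.6092, 0.0578, 0.0299]), (0.68, [0.8032, -0.3012, 0.004])]
jig [(0.86, [0.6348, 0.0527, 0.003]), (0.4, [0.6688, 0.0509, 0.0234]), (0.33, [0.6335, 0.3753, -0.0009])]
backstop [(0.56, [0.6691, 0.0533, 0.0233])]
```

View pics/push.png

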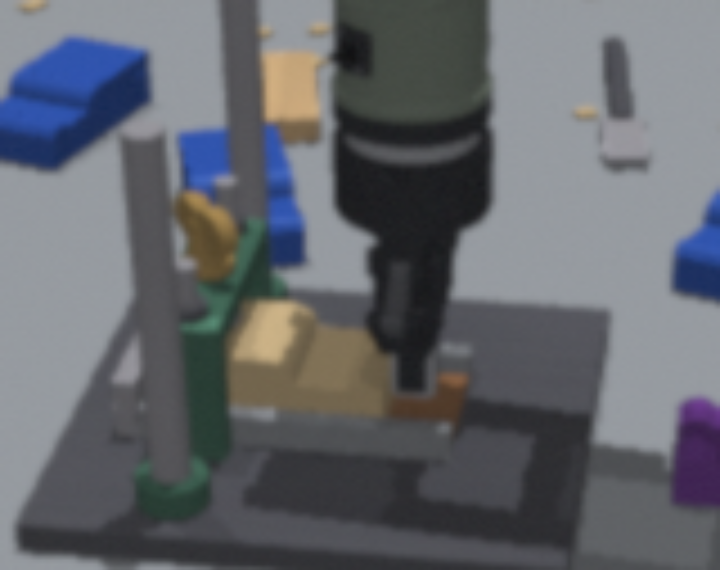

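The picture shows the fingertips at (412,385) against the stone's end and its far land under the bridge. The tool has stalled at x=0.5381 while the force rises, and the network puts the stone's origin at 0.609 against a home of 0.607. One light confirming press, then back off.

```bash
python3 -m inch '[[[-0.05,0,0],0],[[0,0,0],0],[[0,0,0],0]]'
```

```text
time: 10.6
tool_pos: [0.5382, 0.0553, 0.0613]
tool_rot: [-0.003, 0.028, 1.0, -0.0]
ft_force: [-9.5, -0.4, 5.9]
gripper_width: -0.0001
```

```bash
python3 -m inch '[[[-0.05,0,0],0],[[0,0,0],0],[[0,0,0],0]]'
```

```text
time: 10.85
tool_pos: [0.5382, 0.0554, 0.0613]
tool_rot: [-0.004, 0.028, 1.0, -0.0]
ft_force: [-14.1, 0.4, 9.0]
gripper_width: -0.0
```

```bash
python3 -m inch '[[[0.4,0,0],0],[[0.6,0,0],0],[[0.4,0,0],0],[[0,0,-1],0],[[0,0,-1],0.11],[[0,0,-1],0.12],[[0,0,-1],0.12],[[0,0,-1],0.12],[[0,0,-1],0.12],[[0,0,-1],0.12]]' 26
python3 -m inch '[[[0,0,0],0.1],[[0,0,0],0]]'
python3 - <<'E'
from h import *
s=r.snapshot("top"); w=cloud(s)
m=(abs(w[...,0]-.637)<.035)&(abs(w[...,1]-.053)<.032)&(w[...,2]>.142)&(w[...,2]<.166)
q=w[m][:,:2]
if len(q):
  cen=q.mean(0); u,S,v=np.linalg.svd(q-cen); print(cen,np.degrees(np.arctan2(v[0][1],v[0][0])))
s=r.snapshot("side"); cv2.imwrite("pics/home.png",cv2.resize(s["pixels"][130:330,220:380,::-1],None,fx=4.5,fy=2.9))
w=cloud(s); p=w[(abs(w[...,1]-.057)<.015)&(w[...,2]>.05)&(w[...,2]<.065)&(w[...,0]<.6)&(w[...,0]>.5)]; print("stone near edge",np.percentile(p[:,0],[0,2,5]))
print([(round(d["conf"],2),np.round(d["xyz"],4)) for d in r.spot_point("side","stone")[:4]])
o=r.get_obs(); R=o["tool_rot"]; print(o["tool_pos"],2*np.arctan2(R[2],R[1]),o["qpos"][5],o["wrist_torque"],o["ft_force"])
s=r.snapshot("wrist"); cv2.imwrite("pics/w2.png",s["pixels"][:,:,::-1])
E
```

```text
time: 11.68
tool_pos: [0.508, 0.057, 0.2388]
tool_rot: [0.002, 0.377, 0.926, 0.001]
ft_force: [0.6, 0.0, -0.1]
gripper_width: 0.026
time: 11.85
tool_pos: [0.5095, 0.057, 0.2398]
tool_rot: [0.004, 0.421, 0.907, 0.002]
ft_force: [-0.1, -0.4, 0.0]
gripper_width: 0.0259
[0.63651529 0.05293792] 129.08311835300904
stone near edge [0.54778645 0.54839243 0.54970306]
[(0.97, array([ 0.3641, -0.1626,  0.0031])), (0.96, array([ 0.8013, -0.3013,  0.0028])), (0.92, array([0.6066, 0.0606, 0.0257])), (0.85, array([ 0.6679, -0.1719,  0.0045]))]
[0.50669993 0.0571131  0.23583153] 2.27700317455661 -0.763881227541644 [0.05420324 0.03969964 0.01326404] [0.88427312 0.35170753 0.57672795]
```

View pics/home.png

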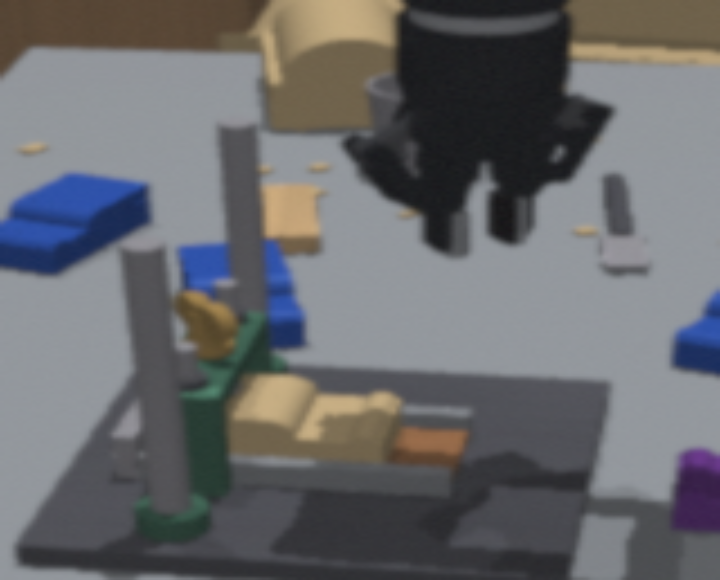

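View pics/w2.png

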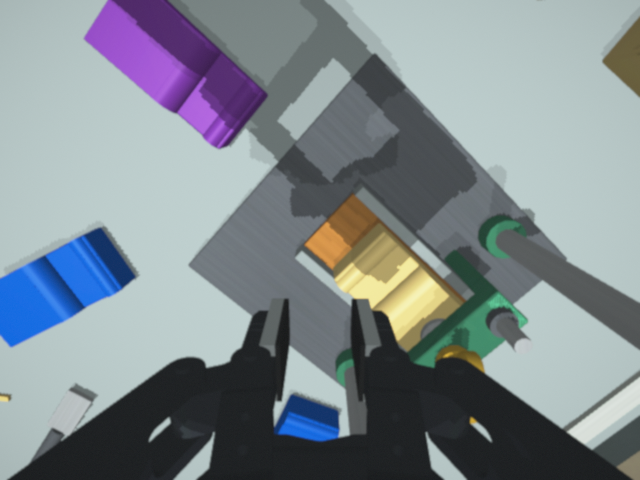

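The stone's near edge measures 0.548, home being 0.547, so it is seated. Gripper at (480,200) in the picture, 26 mm open. Moving it over the nut.

```bash
python3 -m inch '[[[-0.44,0.48,0],0],[[-0.7,0.77,0],0],[[-0.7,0.77,0],0],[[-0.7,0.77,0],0],[[-0.6,0.66,0],0],[[-0.37,0.41,0],0],[[0,0,0],0],[[0,0,0],0]]'
python3 - <<'E'
from h import *
o=r.get_obs(); R=o["tool_rot"]; print(o["tool_pos"],2*np.arctan2(R[2],R[1]),o["qpos"][5],o["wrist_torque"],o["ft_force"])
s=r.snapshot("wrist"); cv2.imwrite("pics/w3.png",s["pixels"][:,:,::-1])
s=r.snapshot("side"); cv2.imwrite("pics/s3.png",cv2.resize(s["pixels"][130:330,200:360,::-1],None,fx=4.5,fy=2.9))
E
```

```text
time: 12.72
tool_pos: [0.6368, 0.0526, 0.2345]
tool_rot: [-0.001, 0.42, 0.908, -0.001]
ft_force: [-1.0, 0.7, -0.6]
gripper_width: 0.0258
[0.6367552  0.05263674 0.23448205] 2.2755920242999896 -0.75763725655225 [-0.01792382  0.02060463 -0.04348489] [-1.01674594  0.73362526 -0.624427  ]
```

View pics/w3.png

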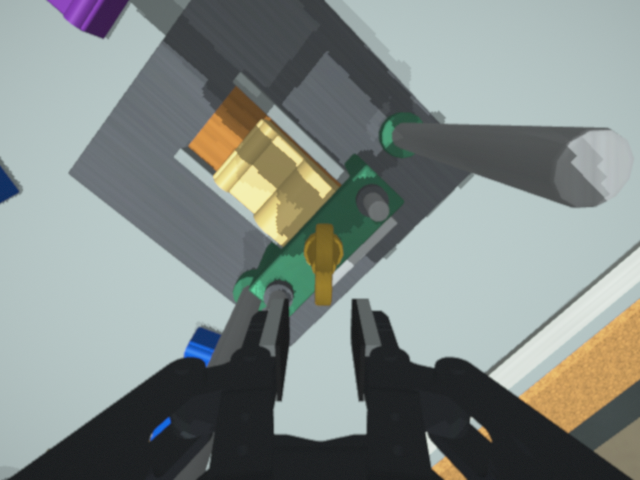

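View pics/s3.png

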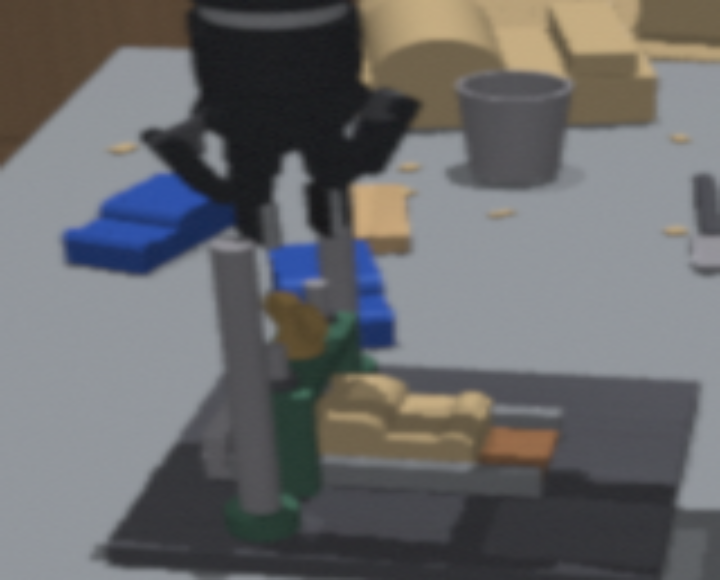

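The wrist view shows the wing bar upright at (323,228)–(322,302), centred between the fingertips at (280,305) and (360,305). It is aligned, so down.

```bash
python3 -m inch '[[[0,0,0.5],0],[[0,0,0.6],0],[[0,0,0.6],0],[[0,0,0.5],0],[[0,0,0.4],0],[[0,0,0.3],0],[[0,0,0.2],0],[[0,0,0],0]]'
```

```text
time: 13.48
tool_pos: [0.6364, 0.0527, 0.1574]
tool_rot: [-0.001, 0.42, 0.908, -0.0]
ft_force: [0.1, 0.6, -0.9]
gripper_width: 0.0261
```

Run:
```python
from h import *
s=r.snapshot("wrist"); cv2.imwrite("pics/w4.png",s["pixels"][:,:,::-1])
o=r.get_obs(); print(o["tool_pos"],o["wrist_torque"],o["ft_force"])
```

```text
[0.63699524 0.0527006  0.1583459 ] [-0.06323776  0.06281691 -0.01942519] [-0.81106806 -0.39425853  0.12295686]
```

View pics/w4.png

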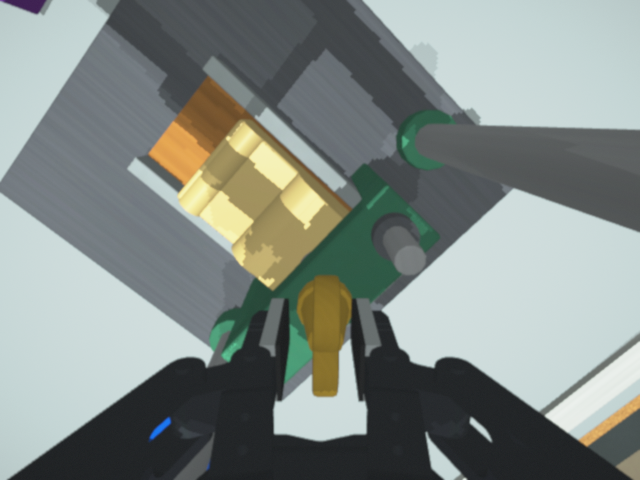

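The bar at (325,335) sits midway between the fingers. Closing.

```bash
python3 -m inch '[[[0,0,0],0],[[0,0,0],0],[[0,0,0],0],[[0,0,0],0],[[0,0,0],0]]' 0 70; python3 -c "
from h import *
o=r.get_obs(); print(o['tool_pos'],o['wrist_torque'],o['ft_force'],o['qpos'][5],o['tau'][5])"
```

```text
time: 13.95
tool_pos: [0.6385, 0.0532, 0.1599]
tool_rot: [0.001, 0.42, 0.908, 0.001]
ft_force: [3.8, 2.9, 0.7]
gripper_width: 0.0084
[0.63852624 0.05321363 0.15988365] [ 0.39063141 -0.49655904 -0.25005693] [3.7794074  2.94576191 0.67653847] -0.7564934267367484 -0.22659157868474722
```

```bash
cat > q.py <<'E'
from h import *
o=r.get_obs(); R=o["tool_rot"]; print("t",round(o["time"],2),o["tool_pos"].round(4) if hasattr(o["tool_pos"],"round") else o["tool_pos"],"phi",round(2*np.arctan2(R[2],R[1]),4),"q6",round(o["qpos"][5],4),"Tz",round(o["wrist_torque"][2],4),"tau6",round(o["tau"][5],4),"T",np.round(o["wrist_torque"],2),"F",np.round(o["ft_force"],1),"w",round(o["gripper_width"],4))
E
for i in 1; do python3 -m inch '[[[0,0,0],0.06],[[0,0,0],0.06],[[0,0,0],0.06]]' >/dev/null; python3 q.py; done
python3 -m inch '[[[0,0,0],0.06],[[0,0,0],0.06],[[0,0,0],0.06]]' >/dev/null; python3 q.py
```

```text
t 14.2 [0.6386 0.0533 0.1599] phi 2.0932 q6 -0.5748 Tz 0.2382 tau6 -0.3806 T [ 0.43 -0.53  0.24] F [ 5.1  3.4 -0.5] w 0.0086
t 14.45 [0.6387 0.0534 0.1599] phi 1.9132 q6 -0.3947 Tz 0.2254 tau6 -0.379 T [ 0.51 -0.59  0.23] F [ 5.1  5.1 -0.2] w 0.0083
```

```bash
python3 -m inch '[[[0,0,0],0.06],[[0,0,0],0.06],[[0,0,0],0.06],[[0,0,0],0.06],[[0,0,0],0.06]]' >/dev/null; python3 q.py
```

```text
t 14.87 [0.6389 0.0534 0.1599] phi 1.6132 q6 -0.0948 Tz 0.2468 tau6 -0.379 T [ 0.53 -0.68  0.25] F [ 5.7  4.  -0.6] w 0.0086
```

```bash
python3 -m inch '[[[0,0,0],0.06],[[0,0,0],0.06],[[0,0,0],0.06],[[0,0,0],0.06],[[0,0,0],0.06]]' >/dev/null; python3 q.py
```

```text
t 15.28 [0.6392 0.0534 0.1599] phi 1.3131 q6 0.2052 Tz 0.1859 tau6 -0.3795 T [ 0.56 -0.77  0.19] F [ 7.1  4.4 -1.1] w 0.0088
```

```bash
python3 -m inch '[[[0,0,0],0.06],[[0,0,0],0.06],[[0,0,0],0.06],[[0,0,0],0.06],[[0,0,0],0.06]]' >/dev/null; python3 q.py
python3 - <<'E'
from h import *
s=r.snapshot("side"); cv2.imwrite("pics/s5.png",cv2.resize(s["pixels"][130:330,200:360,::-1],None,fx=4.5,fy=2.9))
s=r.snapshot("wrist"); cv2.imwrite("pics/w5.png",s["pixels"][:,:,::-1])
E
```

```text
t 15.7 [0.6394 0.0534 0.1599] phi 1.0133 q6 0.5051 Tz 0.2153 tau6 -0.3134 T [ 0.56 -0.84  0.22] F [ 7.8  4.1 -0.9] w 0.008
```

View pics/s5.png

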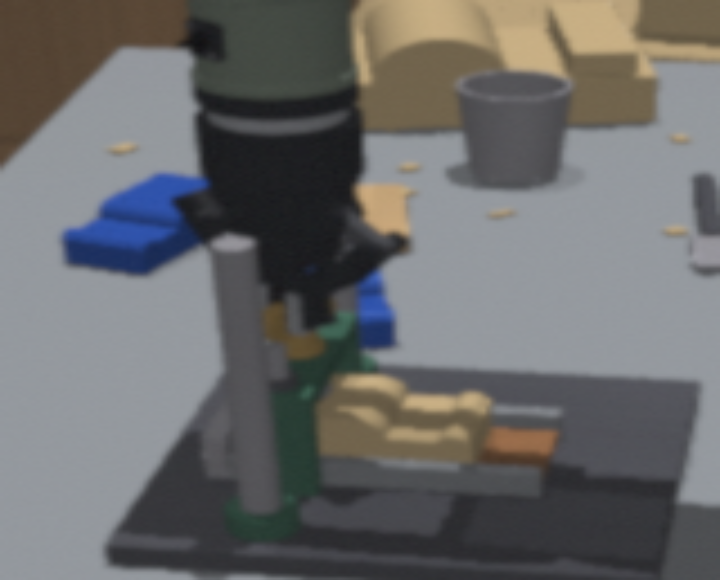

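View pics/w5.png

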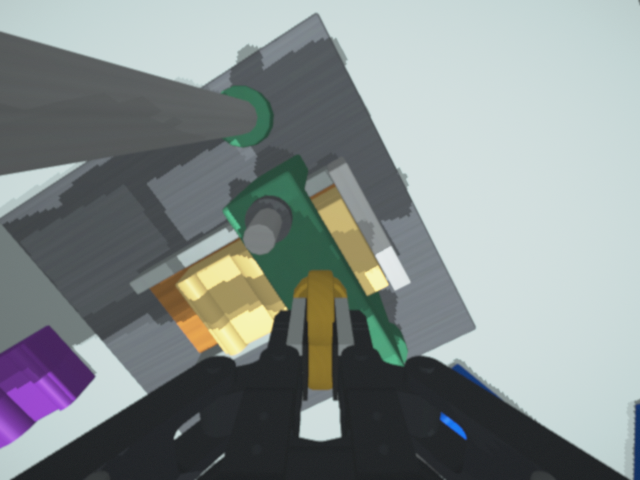

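The nut follows the gripper: the bar at (320,330) stays between the pads, and there is clear space to the pillars. It has turned about 1.26 rad and Tz is still at drag level. I'll relieve the small sideways load, then carry on.

```bash
python3 -m inch '[[[0.06,0.04,0],0],[[0,0,0],0]]' >/dev/null; python3 q.py
python3 -m inch '[[[0,0,0],0.05]]' >/dev/null; python3 q.py
python3 -m inch '[[[0,0,0],0.05]]' >/dev/null; python3 q.py
python3 -m inch '[[[0,0,0],0.05]]' >/dev/null; python3 q.py
python3 -m inch '[[[0,0,0],0.05]]' >/dev/null; python3 q.py
```

```text
t 15.97 [0.6396 0.0534 0.1599] phi 1.015 q6 0.5045 Tz -0.0993 tau6 -0.0781 T [ 0.26 -0.12 -0.1 ] F [1.6 1.5 3.6] w 0.0089
t 16.05 [0.6396 0.0534 0.1598] phi 0.9651 q6 0.5544 Tz 0.2735 tau6 -0.4861 T [ 0.24 -0.19  0.27] F [2.5 1.4 2.8] w 0.0087
t 16.13 [0.6396 0.0534 0.1599] phi 0.9137 q6 0.6058 Tz 0.3236 tau6 -0.217 T [ 0.31 -0.24  0.32] F [3.  1.6 2.1] w 0.0086
t 16.22 [0.6396 0.0534 0.1598] phi 0.8637 q6 0.6558 Tz 0.3495 tau6 -0.1796 T [ 0.27 -0.23  0.35] F [2.7 1.4 2.3] w 0.0087
t 16.3 [0.6397 0.0533 0.1599] phi 0.8137 q6 0.7059 Tz 0.3528 tau6 -0.1652 T [ 0.32 -0.3   0.35] F [3.  1.4 2.2] w 0.0084
```

```bash
python3 -m inch '[[[0,0,0],0]]' >/dev/null; python3 q.py
python3 -m inch '[[[0,0,0],0]]' >/dev/null; python3 q.py
python3 -m inch '[[[0,0,0],0]]' >/dev/null; python3 q.py
python3 -m inch '[[[0,0,0],0]]' >/dev/null; python3 q.py
```

```text
t 16.38 [0.6397 0.0533 0.1599] phi 0.8147 q6 0.7048 Tz -0.0006 tau6 0.3509 T [ 0.32 -0.31 -0.  ] F [3.5 2.1 3.2] w 0.0086
t 16.47 [0.6396 0.0533 0.1598] phi 0.8158 q6 0.7035 Tz -0.0451 tau6 -0.0257 T [ 0.25 -0.32 -0.05] F [3.1 1.9 3.7] w 0.0085
t 16.55 [0.6397 0.0533 0.1598] phi 0.8157 q6 0.7036 Tz 0.0029 tau6 -0.0025 T [ 0.24 -0.33  0.  ] F [4.2 2.1 5. ] w 0.0085
t 16.63 [0.6397 0.0533 0.1598] phi 0.8154 q6 0.7038 Tz 0.0731 tau6 0.0126 T [ 0.25 -0.31  0.07] F [3.3 1.7 4.9] w 0.0083
```

The torque relaxes whenever the arm stops, so only readings in steady motion count. The last moving ones, 0.35 against 0.23 before, could mean bite or transients. Backing off takes drag minus the clamp term, so I'll make a slow back-and-forth test.

```bash
python3 -m inch '[[[0,0,0],-0.02],[[0,0,0],-0.02]]' >/dev/null; python3 q.py
python3 -m inch '[[[0,0,0],-0.02]]' >/dev/null; python3 q.py
python3 -m inch '[[[0,0,0],-0.02]]' >/dev/null; python3 q.py
python3 -m inch '[[[0,0,0],-0.02]]' >/dev/null; python3 q.py
python3 -m inch '[[[0,0,0],-0.02]]' >/dev/null; python3 q.py
python3 -m inch '[[[0,0,0],-0.02]]' >/dev/null; python3 q.py
```

```text
t 16.8 [0.6396 0.0533 0.1599] phi 0.8559 q6 0.6634 Tz -0.142 tau6 0.0843 T [ 0.23 -0.29 -0.14] F [3.1 0.8 6. ] w 0.0082
t 16.88 [0.6396 0.0534 0.1598] phi 0.8759 q6 0.6434 Tz -0.1587 tau6 0.0691 T [ 0.2  -0.28 -0.16] F [3.1 2.1 6.1] w 0.0089
t 16.97 [0.6396 0.0534 0.1598] phi 0.8959 q6 0.6234 Tz -0.1377 tau6 0.0635 T [ 0.26 -0.31 -0.14] F [3.2 1.6 5.7] w 0.0087
t 17.05 [0.6396 0.0534 0.1598] phi 0.9158 q6 0.6034 Tz -0.1535 tau6 0.0584 T [ 0.24 -0.27 -0.15] F [3.  0.5 5. ] w 0.0088
t 17.13 [0.6396 0.0534 0.1599] phi 0.9358 q6 0.5834 Tz -0.1942 tau6 0.053 T [ 0.26 -0.29 -0.19] F [2.6 1.4 5.9] w 0.0084
t 17.22 [0.6396 0.0534 0.1598] phi 0.9558 q6 0.5634 Tz -0.1106 tau6 0.0477 T [ 0.28 -0.25 -0.11] F [2.9 0.5 4.9] w 0.0087
```

```bash
python3 -m inch '[[[0,0,0],-0.02]]' >/dev/null; python3 q.py
python3 -m inch '[[[0,0,0],-0.02]]' >/dev/null; python3 q.py
python3 -m inch '[[[0,0,0],-0.02]]' >/dev/null; python3 q.py
python3 -m inch '[[[0,0,0],-0.02]]' >/dev/null; python3 q.py
python3 -m inch '[[[0,0,0],-0.02]]' >/dev/null; python3 q.py
python3 -m inch '[[[0,0,0],-0.02]]' >/dev/null; python3 q.py
echo fwd
python3 -m inch '[[[0,0,0],0.02]]' >/dev/null; python3 q.py
python3 -m inch '[[[0,0,0],0.02]]' >/dev/null; python3 q.py
python3 -m inch '[[[0,0,0],0.02]]' >/dev/null; python3 q.py
python3 -m inch '[[[0,0,0],0.02]]' >/dev/null; python3 q.py
python3 -m inch '[[[0,0,0],0.02]]' >/dev/null; python3 q.py
python3 -m inch '[[[0,0,0],0.02]]' >/dev/null; python3 q.py
python3 -m inch '[[[0,0,0],0.02]]' >/dev/null; python3 q.py
python3 -m inch '[[[0,0,0],0.02]]' >/dev/null; python3 q.py
```

```text
t 17.3 [0.6396 0.0534 0.1598] phi 0.9758 q6 0.5434 Tz -0.1934 tau6 0.0424 T [ 0.27 -0.21 -0.19] F [2.4 1.  5.6] w 0.0089
t 17.38 [0.6396 0.0534 0.1598] phi 0.9957 q6 0.5235 Tz -0.1264 tau6 0.0372 T [ 0.35 -0.2  -0.13] F [2.5 0.8 6.2] w 0.0086
t 17.47 [0.6395 0.0534 0.1598] phi 1.0158 q6 0.5035 Tz -0.1256 tau6 0.0319 T [ 0.22 -0.2  -0.13] F [2.9 2.5 5.5] w 0.008
t 17.55 [0.6395 0.0534 0.1598] phi 1.0358 q6 0.4834 Tz -0.1179 tau6 0.0267 T [ 0.28 -0.24 -0.12] F [2.8 1.3 6.5] w 0.0087
t 17.63 [0.6395 0.0534 0.1598] phi 1.0558 q6 0.4634 Tz -0.1639 tau6 0.0214 T [ 0.3  -0.23 -0.16] F [2.6 1.6 5.8] w 0.0085
t 17.72 [0.6395 0.0534 0.1598] phi 1.0758 q6 0.4435 Tz -0.2406 tau6 0.0161 T [ 0.28 -0.25 -0.24] F [2.7 1.8 5.4] w 0.0085
fwd
t 17.8 [0.6395 0.0534 0.1598] phi 1.0562 q6 0.4632 Tz 0.2472 tau6 -0.1354 T [ 0.27 -0.25  0.25] F [3.2 2.  6.5] w 0.0085
t 17.88 [0.6395 0.0534 0.1598] phi 1.0353 q6 0.4842 Tz 0.2874 tau6 0.0544 T [ 0.29 -0.25  0.29] F [2.8 2.2 5.3] w 0.0087
t 17.97 [0.6395 0.0534 0.1598] phi 1.0152 q6 0.5043 Tz 0.28 tau6 0.076 T [ 0.24 -0.21  0.28] F [2.7 0.1 5.6] w 0.0088
t 18.05 [0.6395 0.0534 0.1598] phi 0.9953 q6 0.5242 Tz 0.293 tau6 0.0821 T [ 0.24 -0.28  0.29] F [2.8 0.9 5.5] w 0.0086
t 18.13 [0.6395 0.0534 0.1598] phi 0.9753 q6 0.5442 Tz 0.2929 tau6 0.0874 T [ 0.23 -0.26  0.29] F [2.7 1.2 5.2] w 0.0085
t 18.22 [0.6396 0.0534 0.1598] phi 0.9554 q6 0.5642 Tz 0.2568 tau6 0.0926 T [ 0.27 -0.28  0.26] F [2.7 0.5 5.9] w 0.0085
t 18.3 [0.6396 0.0534 0.1598] phi 0.9353 q6 0.5842 Tz 0.2592 tau6 0.0979 T [ 0.3  -0.3   0.26] F [2.8 1.2 5.4] w 0.0091
t 18.38 [0.6396 0.0534 0.1598] phi 0.9153 q6 0.6042 Tz 0.3783 tau6 0.1032 T [ 0.25 -0.32  0.38] F [3.5 0.8 4.3] w 0.0087
```

Averaged, forward is about +0.29 and backward about -0.15. That gives a drag of 0.22, as stated, plus a clamp term of about 0.07, so the foot already bites at roughly 28 N. The readings are noisy (±0.04), so I'll log a longer slow sweep and fit it.

```bash
cat > lg.py <<'E'
import json,sys
from workcell import r
o=r.get_obs(); open("log.txt","a").write(json.dumps([sys.argv[1],float(o["time"]),float(o["qpos"][5]),float(o["wrist_torque"][2]),float(o["tau"][5]),*map(float,o["ft_force"])])+"\n")
E
L(){ python3 lg.py $1; }
python3 -m inch '[[[0,0,0],-0.03]]' >/dev/null; L x
python3 -m inch '[[[0,0,0],-0.03]]' >/dev/null; L b
python3 -m inch '[[[0,0,0],-0.03]]' >/dev/null; L b
python3 -m inch '[[[0,0,0],-0.03]]' >/dev/null; L b
python3 -m inch '[[[0,0,0],-0.03]]' >/dev/null; L b
python3 -m inch '[[[0,0,0],-0.03]]' >/dev/null; L b
python3 -m inch '[[[0,0,0],-0.03]]' >/dev/null; L b
python3 -m inch '[[[0,0,0],-0.03]]' >/dev/null; L b
python3 -m inch '[[[0,0,0],-0.03]]' >/dev/null; L b
python3 -m inch '[[[0,0,0],-0.03]]' >/dev/null; L b
python3 -m inch '[[[0,0,0],-0.03]]' >/dev/null; L b
python3 -m inch '[[[0,0,0],-0.03]]' >/dev/null; L b
python3 -m inch '[[[0,0,0],-0.03]]' >/dev/null; L b
python3 -m inch '[[[0,0,0],-0.03]]' >/dev/null; L b
python3 -m inch '[[[0,0,0],-0.03]]' >/dev/null; L b
python3 -m inch '[[[0,0,0],-0.03]]' >/dev/null; L b
python3 -m inch '[[[0,0,0],-0.03]]' >/dev/null; L b
python3 -m inch '[[[0,0,0],-0.03]]' >/dev/null; L b
python3 -m inch '[[[0,0,0],-0.03]]' >/dev/null; L b
python3 -m inch '[[[0,0,0],-0.03]]' >/dev/null; L b
python3 -m inch '[[[0,0,0],-0.03]]' >/dev/null; L b
python3 -m inch '[[[0,0,0],-0.03]]' >/dev/null; L b
python3 -c "
import json
for l in open('log.txt'):
    a=json.loads(l);print(a[0],*[round(v,3) for v in a[1:]])"
```

```text
x 18.467 0.574 -0.138 0.417 4.313 1.698 5.15
b 18.55 0.543 -0.14 0.164 2.18 2.26 6.402
b 18.633 0.513 -0.174 0.134 3.319 0.938 5.421
b 18.717 0.483 -0.174 0.125 2.677 1.258 6.411
b 18.8 0.453 -0.152 0.117 2.321 1.354 6.304
b 18.883 0.423 -0.172 0.109 2.21 1.368 5.305
b 18.967 0.393 -0.223 0.101 2.342 1.584 5.628
b 19.05 0.363 -0.18 0.093 1.73 2.095 6.665
b 19.133 0.333 -0.189 0.085 2.223 0.597 5.79
b 19.217 0.303 -0.213 0.077 2.297 0.733 6.013
b 19.3 0.273 -0.215 0.069 3.09 1.562 6.564
b 19.383 0.243 -0.243 0.062 0.861 2.211 5.81
b 19.467 0.213 -0.26 0.061 1.051 1.993 5.12
b 19.55 0.183 -0.302 0.062 2.405 1.795 6.441
b 19.633 0.153 -0.284 0.062 3.264 2.041 6.404
b 19.717 0.123 -0.287 0.062 1.413 2.64 5.827
b 19.8 0.093 -0.256 0.062 2.055 1.866 6.324
b 19.883 0.063 -0.215 0.062 2.239 1.841 6.228
b 19.967 0.033 -0.262 0.062 2.323 2.256 6.881
b 20.05 0.003 -0.256 0.062 1.62 1.563 6.533
b 20.133 -0.027 -0.216 0.062 1.124 1.768 6.472
b 20.217 -0.057 -0.266 0.061 0.843 1.192 5.868
```

The joint torque shows a sharp knee at q6 = 0.24, which is the bite. Its slope above that suggests 70 to 105 N/rad, so q6 of about 0.65 gives 29 to 43 N whichever holds. Forward sweep, with logging:

```bash
L(){ python3 lg.py $1; }
python3 -m inch '[[[0,0,0],0.03]]' >/dev/null; L x
python3 -m inch '[[[0,0,0],0.03]]' >/dev/null; L x
python3 -m inch '[[[0,0,0],0.03]]' >/dev/null; L f
python3 -m inch '[[[0,0,0],0.03]]' >/dev/null; L f
python3 -m inch '[[[0,0,0],0.03]]' >/dev/null; L f
python3 -m inch '[[[0,0,0],0.03]]' >/dev/null; L f
python3 -m inch '[[[0,0,0],0.03]]' >/dev/null; L f
python3 -m inch '[[[0,0,0],0.03]]' >/dev/null; L f
python3 -m inch '[[[0,0,0],0.03]]' >/dev/null; L f
python3 -m inch '[[[0,0,0],0.03]]' >/dev/null; L f
python3 -m inch '[[[0,0,0],0.03]]' >/dev/null; L f
python3 -m inch '[[[0,0,0],0.03]]' >/dev/null; L f
python3 -m inch '[[[0,0,0],0.03]]' >/dev/null; L f
python3 -m inch '[[[0,0,0],0.03]]' >/dev/null; L f
python3 -m inch '[[[0,0,0],0.03]]' >/dev/null; L f
python3 -m inch '[[[0,0,0],0.03]]' >/dev/null; L f
python3 -m inch '[[[0,0,0],0.03]]' >/dev/null; L f
python3 -m inch '[[[0,0,0],0.03]]' >/dev/null; L f
python3 -m inch '[[[0,0,0],0.03]]' >/dev/null; L f
python3 -m inch '[[[0,0,0],0.03]]' >/dev/null; L f
python3 -m inch '[[[0,0,0],0.03]]' >/dev/null; L f
python3 -m inch '[[[0,0,0],0.03]]' >/dev/null; L f
python3 -m inch '[[[0,0,0],0.03]]' >/dev/null; L f
python3 - <<'E'
import json,numpy as np
from scipy.optimize import curve_fit
A=[json.loads(l) for l in open('log.txt')]
for a in A[22:]: print(a[0],*[round(v,3) for v in a[1:5]])
for s in "bf":
    B=np.array([a[2:5] for a in A if a[0]==s]); f=lambda q,c,k,q0:c+k*np.maximum(q-q0,0)
    for j,n in((1,"Tz"),(2,"tau")):
        p,c=curve_fit(f,B[:,0],B[:,j],p0=[B[:,j].min(),.2,.24]); print(s,n,p.round(3),np.sqrt(np.diag(c)).round(3))
E
```

```text
x 20.3 -0.027 0.172 -0.417
x 20.383 0.005 0.219 -0.117
f 20.467 0.035 0.275 -0.089
f 20.55 0.065 0.206 -0.088
f 20.633 0.095 0.26 -0.088
f 20.717 0.125 0.171 -0.088
f 20.8 0.155 0.225 -0.088
f 20.883 0.185 0.21 -0.088
f 20.967 0.215 0.203 -0.088
f 21.05 0.245 0.22 -0.088
f 21.133 0.275 0.243 -0.082
f 21.217 0.305 0.217 -0.074
f 21.3 0.335 0.176 -0.066
f 21.383 0.365 0.21 -0.058
f 21.467 0.395 0.226 -0.05
f 21.55 0.425 0.253 -0.042
f 21.633 0.455 0.252 -0.035
f 21.717 0.485 0.274 -0.027
f 21.8 0.515 0.305 -0.019
f 21.883 0.545 0.347 -0.011
f 21.967 0.575 0.205 -0.003
f 22.05 0.605 0.315 0.005
f 22.133 0.635 0.277 0.013
b Tz [-0.257  0.313  0.183] [0.009 0.06  0.049]
b tau [0.062 0.309 0.259] [0.001 0.016 0.01 ]
f Tz [0.22  0.277 0.335] [0.011 0.135 0.099]
f tau [-0.088  0.265  0.252] [0.    0.001 0.001]
```

The forward sweep agrees: bite at q6 = 0.252. At 0.635 the excess moment gives 27 to 40 N, and the raw torque averages about 0.29. One last 0.03 nudge, then release and lift.

```bash
python3 -m inch '[[[0,0,0],0.03],[[0,0,0],0],[[0,0,0],0]]' >/dev/null; python3 q.py
python3 -m inch '[[[0,0,0],0],[[0,0,0],0],[[0,0,0],0],[[0,0,0],0]]' 24; python3 q.py; python3 -c "
from h import *
s=r.snapshot('wrist'); cv2.imwrite('pics/w6.png',s['pixels'][:,:,::-1])"
```

```text
t 22.38 [0.6396 0.0534 0.1598] phi 0.8557 q6 0.6637 Tz 0.0643 tau6 0.0983 T [ 0.2  -0.28  0.06] F [2.8 2.5 6.4] w 0.0088
time: 22.72
tool_pos: [0.6376, 0.0532, 0.1574]
tool_rot: [-0.001, 0.91, 0.415, -0.002]
ft_force: [-0.5, -0.1, 1.0]
gripper_width: 0.0242
t 22.72 [0.6376 0.0532 0.1574] phi 0.8548 q6 0.6644 Tz 0.0546 tau6 -0.0012 T [-0.03  0.03  0.05] F [-0.5 -0.1  1. ] w 0.0242
```

View pics/w6.png

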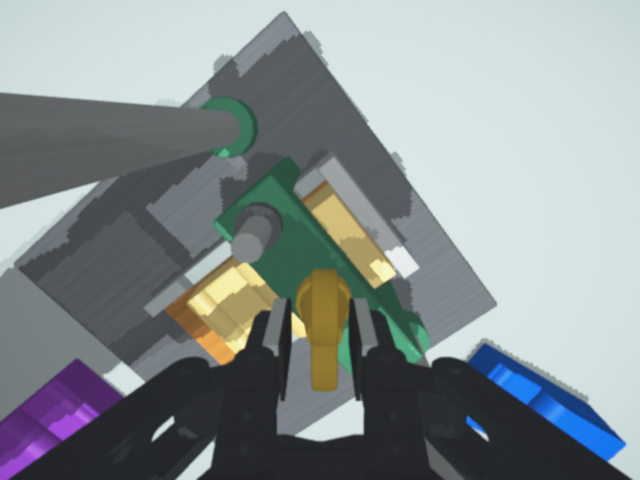

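The fingers are open on both sides of the bar at (323,330), which is still square to them, so the nut stayed put. The stone's far end lies against the backstop at (350,225). Lifting clear.

```bash
python3 -m inch '[[[0,0,-0.3],0],[[0,0,-0.6],0],[[0,0,-0.8],0],[[0,0,-1],0],[[0,0,-1],0],[[0,0,-1],0],[[0,0,-1],0],[[0,0,-1],0],[[0,0,0],0],[[0,0,0],0]]'
python3 -m inch '[[[0,0,0],0],[[0,0,0],0],[[0,0,0],0],[[0,0,0],0]]'
python3 - <<'E'
from h import *
for c in("side","top"):
    s=r.snapshot(c); w=cloud(s); cv2.imwrite(f"pics/{c}9.png",s["pixels"][:,:,::-1])
    p=w[(abs(w[...,1]-.057)<.015)&(w[...,2]>.05)&(w[...,2]<.065)&(w[...,0]<.6)&(w[...,0]>.5)]; print(c,"edge",np.percentile(p[:,0],[0,2,5]).round(4)) if len(p) else 0
    for q in["stone","jig"]: print(c,q,[(round(d["conf"],2),np.round(d["xyz"],4).tolist()) for d in r.spot_point(c,q)[:4]])
E
python3 q.py
```

```text
time: 23.6
tool_pos: [0.6398, 0.0534, 0.3293]
tool_rot: [0.001, 0.91, 0.415, 0.002]
ft_force: [0.5, -0.1, -0.1]
gripper_width: 0.0243
time: 23.93
tool_pos: [0.6382, 0.0535, 0.3245]
tool_rot: [-0.001, 0.91, 0.414, -0.001]
ft_force: [0.1, 0.1, -0.1]
gripper_width: 0.0238
side edge [0.5477 0.5487 0.5501]
side stone [(0.9, [0.3622, -0.1624, 0.0036]), (0.73, [0.8045, -0.301, 0.0052]), (0.65, [0.6102, 0.0602, 0.0293]), (0.61, [0.3489, 0.0786, 0.0001])]
side jig []
top edge [0.547  0.5475 0.5481]
top stone [(0.88, [0.3617, -0.1635, -0.0054]), (0.83, [0.6646, -0.1728, 0.0002]), (0.8, [0.6097, 0.0565, 0.026]), (0.72, [0.8045, -0.3016, -0.0001])]
top jig [(0.96, [0.6415, 0.0498, -0.0008]), (0.41, [0.4484, -0.3597, 0.0004])]
t 24.23 [0.6389 0.0534 0.3261] phi 0.8548 q6 0.6646 Tz -0.0683 tau6 -0.0 T [ 0.04  0.01 -0.07] F [0.3 0.3 1.5] w 0.0244
```

View pics/side9.png

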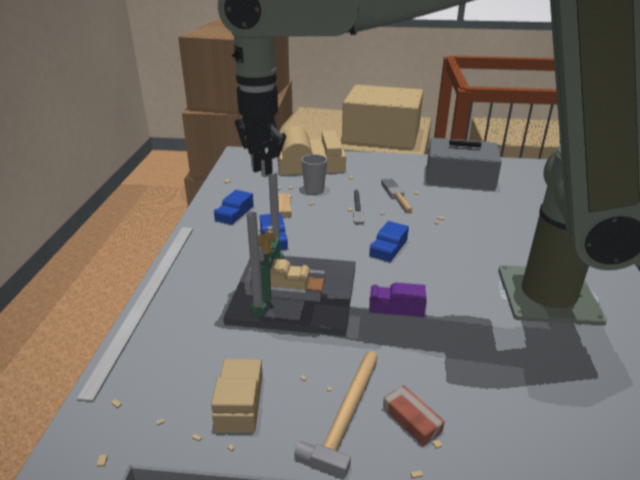

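The gripper is well clear above the jig at (262,160). The stone at (292,275) is home with its near edge at 0.548, and the bystanders lie as before. Handing in.

```bash
python3 -c "
from workcell import r
print(r.hand_in())"
```

```text
the job is handed in; nothing more can be done
None
```

I pushed the limestone home against the backstop and tightened the wing nut until the foot holds it at an estimated 29–43 N. The job was handed in with the gripper clear, after about 24 s.

- **Stone:** it slid at about 5 N, and I pressed it against the backstop with at most about 14 N along the channel. After clamping, its near edge measured x = 0.547–0.548 m (home is 0.547 m). The networks put its origin at about 0.610 m (home is 0.607 m), within their error.
- **Nut:** I turned it clockwise, and the foot bit at wrist joint angle (q6) 0.25 rad. I then backed off and tightened again slowly to separate drag from clamp force, and stopped 0.41 rad past the bite.
- **Clamp force:** the estimates disagree somewhat. Joint torque gives about 43 N, the noisy wrist moment about 36 N, and the stated 70 N per rad about 29 N. All lie within the 20–60 N band. On the first pass I went slightly further, 0.45 rad past the bite (32–48 N), before backing off.
- **One grip instead of short turns:** I turned the nut in a single grip in small increments, without re-gripping. The gripper had room between the pillars and I noticed no contact with them.
- **Last checks:** the gripper is open well above the jig, reading only sensor noise (at most 1.5 N), and the bystanders look unmoved in the last side picture.

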